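# Comb the scattered pencils into rows on the lesson desk

### The job

Take the wooden hand rake by its upright grip and comb the three scattered pencils together, so that they lie flat on the desk close side by side in parallel rows. Move the pencils only with the rake, never with the gripper itself, and finally stand the rake back on its tines, well clear of the pencils.

Things in the scene. Friction and masses are not known exactly. Their poses are not given: they have to be found in the camera images.
- rake_grip (a point): Centre of the upright grip block (50 mm in x, 26 in y, 52 high, top at 88) of the loose plain wooden hand rake, 160 g, standing left or right of the pencils; 64 mm above the tines' ends. Head below it 180 x 24 mm, from 24 to 36 mm up; 9 flat tines 26 long in a straight row over those 180 mm along x, 13 mm gaps; z up. The grey felt board wiper on the other side has no tines.
- pencil1: One of three alike plain wooden hexagonal pencils, loose, flat on the desk on a drawing sheet of no thickness; 150 mm long, 10 thick, 12 g. Origin on its axis half-way along, 5 mm up; x towards its point. It may roll over a face when pushed. They start fanned out, 60 to 80 mm apart, not touching. A small eraser and a sharpener lie beyond their ends.
- pencil2: Pencil like pencil1; it starts between the other two.
- pencil3: Pencil like pencil1.
Mind the look-alikes: they are no part of the job. Leave any green look-alike of the pencil3 alone.

How it is judged:
On the way, in this order (a step that is already met when the one before it is completed fails the run):
1. the rake is held by the gripper (contact force between the fingers and rake above 2 N), for 0.2 s.
2. the three pencils lie parallel within 10 degrees and side by side, their centres within 60 mm of one another (angle between the x axis of pencil1 and the x axis of pencil2, either way round below 0.175 rad and angle between the x axis of each of pencil2, pencil1 and the x axis of pencil3, either way round below 0.175 rad and horizontal distance between pencil1 and pencil2 below 0.06 m and horizontal distance between each of pencil2, pencil1 and pencil3 below 0.06 m), for 0.2 s.
At the end, for the whole second after the job is handed in: The pencils lie at rest flat on the desk (axis under 11 mm up), parallel within 10 degrees, every two centres under 60 mm apart; the rake stands at rest on its tines, upright within 10 degrees, its grip's centre over 45 mm from each pencil's centre (all of step 2 and height (world z) of pencil1 between 0 and 0.011 m and height (world z) of pencil2 between 0 and 0.011 m and height (world z) of pencil3 between 0 and 0.011 m and linear speed of each of pencil1, pencil2, pencil3, rake below 0.01 m/s and angle between rake_grip's own z axis and vertical below 0.17 rad and height (world z) of rake_grip between 0.055 and 0.07 m and horizontal distance between rake_grip and pencil1 above 0.045 m and horizontal distance between rake_grip and pencil2 above 0.045 m and horizontal distance between rake_grip and pencil3 above 0.045 m); the robot touches nothing.
It fails at once if the gripper itself touches a pencil (contact force between any of the fingers, the arm and pencil1 above 0.5 N or contact force between any of the fingers, the arm and pencil2 above 0.5 N or contact force between any of the fingers, the arm and pencil3 above 0.5 N).
It also fails if it takes over 45 s, if anything falls off the work surface, if the arm or the gripper's body presses on something with over 40 N, if the wrist force passes 120 N, or if a joint passes its speed limit or range.

### The arm

A 7-joint arm with a two-finger parallel gripper is mounted at the origin on the work surface. World frame = base frame: x ahead of the robot, y to its left, z up, the work surface at z = 0. Lengths are in m, angles in rad, forces in N, time in s.
With the tool pointing down it reaches from about 0.425 to 0.875 m from the base axis. Payload 9.9 kg.
Tool frame: the origin (TCP) lies at the very end of the fingers, on their centre line; the grasp point (between the pads) lies 19 mm behind it; z points along the fingers, y is the direction in which the jaws open and shut (so a half turn about z gives the same grasp; the last joint's range is limited). The gripper opens to 85 mm and grips with 20 to 120 N. Pads are 22 mm wide; open, the fingers measure 114 mm over their backs; the gripper's body (76 mm by 85 mm) begins 54 mm behind the grasp point. The pads swing forward as they close: fully open they stand 13 mm farther back than shut.
Start: joints at [-1.417, 0.576, 0.025, 1.437, -0.015, 1.129, -0.057], TCP at [0.159, 0.656, 0.231] pointing down, gripper open.
Joint ranges: [-2.76, 2.76], [-0.34, 2.15], [-1.52, 1.57], [0.19, 2.46], [-1.09, 4.23], [0.17, 1.99], [-2.82, 2.82]. Speed limits (rad/s): [2.22, 2.22, 3.01, 3.01, 3.14, 3.14, 3.14].

### API

Orientations are given as a unit quaternion [w, x, y, z].
In Python, from rig import telemetry, vision, ctrl, nets gives the robot as it stands. The module is installed in compiled form; this text tells all that it offers.
- The arm moves only by the shell command python3 -m pendant 'ROWS' [OPENING] [FORCE]. ROWS is JSON, a list of rows, each a list of 2 entries, a list of its own where there are three numbers: the shift along the tool's x, y, z in cm, then the turn, a rotation vector about the tool's x, y, z in degrees. In form: [[[dx, dy, dz], [rx, ry, rz]], ...]. A call has 1 to 12 rows; each row is the pose to reach, as a shift and turn from the pose commanded when the call began, along the tool's axes at that moment; what a row does not reach only later rows make up. A row lasts 1/8 s, in which the tool goes at most 62.5 mm and 10.7 degrees, less where a joint would pass 70% of its speed; a pose out of reach is approached as far as the arm can. A call with a gripper value outside its range is refused whole. OPENING is the closure in counts, from 0 (fully open) to 255 (shut), set as the call begins (- or left out, the last holds). The fingers move at their own pace and stop on an object; FORCE is the grip in N (left out, the last holds). Time passes only in rows, so rows that repeat a pose let the fingers close. It gives the time, the measured TCP pose, the force and the opening at its end, in the units of the state.
- telemetry.state(): the state, without advancing time (a new reading comes with each control period).
- vision.get_image(name): name is "scene" or "top" or "wrist"; returns the picture (480x640x3 uint8, red, green, blue); there is no depth.
- vision.get_calibration(name): a dict with "mtx" (3x3 intrinsics, pixels), "view" (4x4, takes a point from world to camera coordinates). Camera axes: x right, y down, z forward; pixel columns grow to the right and rows downward; lengths in m; the calibration is good to about 2 mm. A picture is of the moment at which its call begins: read the wrist's pose just before it. get_calibration takes no time and is no camera call; for the wrist camera it gives the pose at the moment of the call.
- ctrl.hand_in(): hands the job in, once; it reports no verdict.
Trained networks look in the newest picture that a camera, given by its name, has taken for a name from the list of things; names that differ only in an ending like _2 or _b are one class to them, and where a whole thing is asked for, a point or a joint stands for the part that bears it (a point fixed in the world has none). Each returns a list of dicts, best first, with "p" (0 to 1); they miss things now and then, are a little off and sometimes report something else, mostly with a low value. They report only what shows in the picture. A call takes as long as a camera call. They do not tell look-alikes from the thing itself.
- nets.silhouettes(camera, label): "mask" (480x640 bool, what is visible of it) and "rect" ([left, top, right, bottom] in pixels, round what is visible of it).
The state is a dict: "time_s": time; "joint_pos": joint angles; "qvel": joint speeds; "joint_efforts": joint torques, N m; "tool_pos": TCP position; "tool_rot": TCP orientation; "contact_force": force on the tool from outside, world axes, zero at the start; "wrist_torque": the same for the moment, N m; "finger_gap": finger opening in m.
Only numpy, scipy, OpenCV 4.12 (cv2) and the standard library are available. Lean on these libraries where they do the work, as an engineer would, in place of code of your own. Each camera call takes 0.05 s, during which the arm holds its last target.

## Working session

There is one attempt and no reset: what is moved stays moved. The work goes in short steps, Python scripts to look and compute and a shell command to move; the robot and the scene stay as the last step left them, time stands still between calls to the robot, and variables do not carry over. Pictures are saved under pics/ and viewed, and the job is handed in when it is done.

```bash
mkdir -p pics
python3 - <<'E'
from rig import telemetry, vision
import cv2
s=telemetry.state();print(s['time_s'],s['tool_pos'],s['tool_rot'],s['finger_gap'])
for n in ['scene','top']:
    cv2.imwrite(f'pics/{n}0.png',vision.get_image(n)[:,:,::-1])
    c=vision.get_calibration(n);print(c)
E
```

```text
0.0 [0.15888666 0.65553634 0.23043075] [-5.92837957e-05  1.18597279e-01  9.92942064e-01 -8.59818327e-04] 0.08528901148353972
{'mtx': array([[567.92001675,   0.        , 311.06304939],
       [  0.        , 567.92001675, 249.4141761 ],
       [  0.        ,   0.        ,   1.        ]]), 'view': array([[-0.64705833,  0.76235443, -0.01145572,  0.30701918],
       [ 0.46790357,  0.38518667, -0.79542283, -0.12380134],
       [-0.60198153, -0.52004514, -0.60594661,  1.38847507],
       [ 0.        ,  0.        ,  0.        ,  1.        ]])}
{'mtx': array([[588.28943628,   0.        , 327.08830028],
       [  0.        , 588.28943628, 236.02412199],
       [  0.        ,   0.        ,   1.        ]]), 'view': array([[ 0.00228708, -0.99996543,  0.007994  , -0.05485332],
       [-0.98585452, -0.00359436, -0.16756476,  0.45361478],
       [ 0.1675877 , -0.00749768, -0.98582866,  1.22720816],
       [ 0.        ,  0.        ,  0.        ,  1.        ]])}
```

View pics/scene0.png

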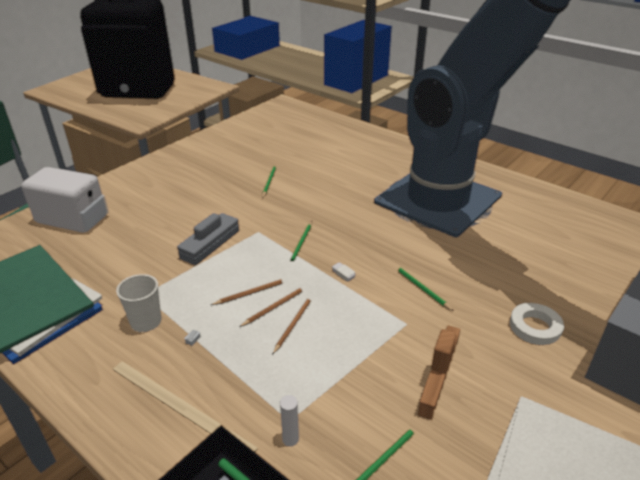

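View pics/top0.png

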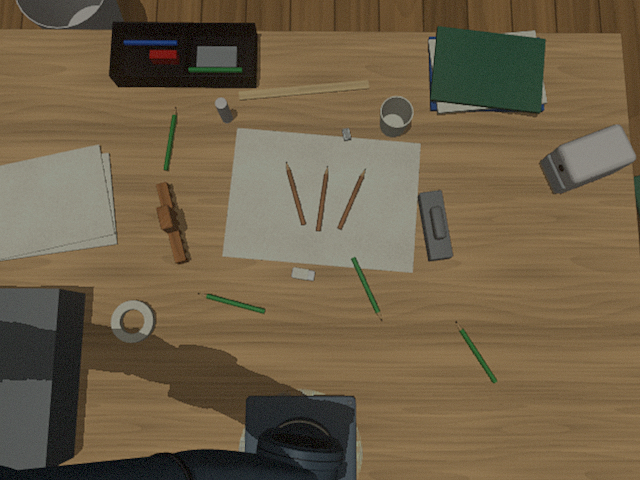

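The rake is at about (172,222) in the top view, left of the pencils. The wiper is on the right at (435,225). The brown pencils are centred near (295,193), (322,198) and (351,199). The green ones are decoys.

```bash
cat > h.py <<'E'
from rig import telemetry, vision, nets
import numpy as np, cv2
def ray(n,uv,z):
    c=vision.get_calibration(n);K=c['mtx'];V=np.array(c['view']);R=V[:3,:3];t=V[:3,3]
    o=-R.T@t;uv=np.atleast_2d(uv).astype(float)
    d=(R.T@np.linalg.inv(K)@np.c_[uv,np.ones(len(uv))].T).T
    return (o+d*((z-o[2])/d[:,2])[:,None])[:,:2]
def pca(m,n,z):
    v,u=np.nonzero(m);p=ray(n,np.c_[u,v],z)
    r=cv2.minAreaRect((p*1000).astype(np.float32)); 
    w=np.linalg.eigh(np.cov(p.T)); a=w[1][:,1]; a=a*np.sign(a[0])
    return p.mean(0),np.degrees(np.arctan2(a[1],a[0])),r
E
python3 - <<'E'
from h import *
n='top';im=vision.get_image(n)
for l,z in [('rake_grip',.03),('pencil1',.005)]:
    for d in nets.silhouettes(n,l)[:9]:
        m=d['mask'];c,a,r=pca(m,n,z);col=im[m].mean(0).astype(int)
        print(l,round(d['p'],2),np.round(d['rect']),c.round(4),round(a,1),np.round(r[0]),np.round(r[1]),col)
# corners of rake, crop
cv2.imwrite('pics/crop.png',cv2.resize(im[150:280,130:400],None,fx=2.9,fy=2.9,interpolation=cv2.INTER_CUBIC)[:,:,::-1])
E
```

```text
rake_grip 0.62 [156. 184. 192. 265.] [0.484  0.2859] 17.4 [482. 289.] [188.  43.] [94 65 39]
pencil1 0.87 [337. 174. 366. 230.] [ 0.5399 -0.108 ] -22.9 [ 541. -108.] [ 12. 141.] [101  78  57]
pencil1 0.87 [288. 166. 305. 228.] [0.5512 0.0171] 15.6 [554.  18.] [145.  11.] [99 75 53]
pencil1 0.87 [351. 258. 381. 316.] [ 0.3442 -0.1409] 24.1 [ 347. -139.] [139.  16.] [64 90 52]
pencil1 0.85 [165. 110. 180. 170.] [0.6741 0.3019] -6.3 [679. 302.] [ 11. 141.] [46 78 39]
pencil1 0.82 [455. 324. 498. 384.] [ 0.2014 -0.3774] 32.6 [ 206. -375.] [145.  16.] [62 88 47]
pencil1 0.75 [204. 294. 266. 317.] [0.3115 0.149 ] 75.3 [312. 150.] [144.  12.] [56 92 49]
pencil1 0.55 [316. 172. 331. 233.] [ 0.5363 -0.0428] -8.4 [540. -44.] [ 16. 146.] [106  87  67]
```

View pics/crop.png

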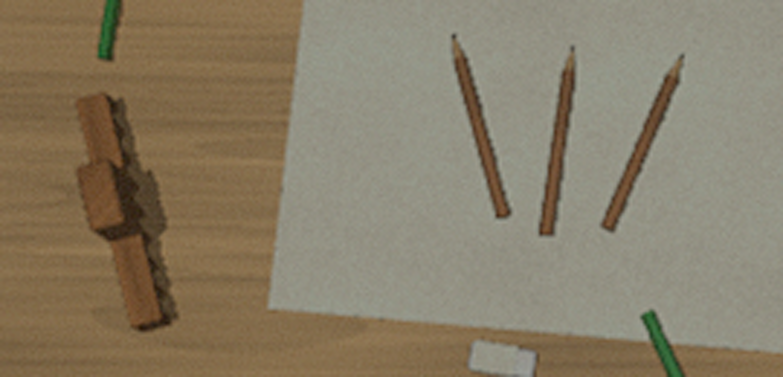

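In the crop, the rake head's left edge runs from (77,99) to (133,328). The grip's top face spans (78,168), (108,160), (124,220) and (92,228).

Run:
```python
from h import *
f=lambda L:np.array(L)/2.9+[130,150]
g=ray('top',f([(78,168),(108,160),(124,220),(92,228)]),.088);print(g.round(4),g.mean(0))
h=ray('top',f([(77,99),(106,94),(157,316),(130,322)]),.036);print(h.round(4),h.mean(0))
for P in (g,h):
    for i,j in((3,0),(2,1)):
        d=P[j]-P[i];print(np.degrees(np.arctan2(d[1],d[0])),np.linalg.norm(d))
# scene check: project guess
s=telemetry.state();from scipy.spatial.transform import Rotation as R
q=s['tool_rot'];print(R.from_quat([q[1],q[2],q[3],q[0]]).as_matrix().round(3))
im=vision.get_image('scene');cv2.imwrite('pics/s1.png',cv2.resize(im[300:430,380:500],None,fx=4.5,fy=4.5,interpolation=cv2.INTER_CUBIC)[:,:,::-1])
c=vision.get_calibration('scene');
a=np.radians(13.5)
for X in [g.mean(0)+0,h.mean(0)]:
    p=c['mtx']@(c['view']@np.r_[X,.088,1])[:3];print('scene px of grip top',p[:2]/p[2],(p[:2]/p[2]-[380,300])*4.5)
```

```text
[[0.5033 0.3007]
 [0.5092 0.2795]
 [0.4655 0.266 ]
 [0.4596 0.2885]] [0.4844176  0.28369867]
[[0.5678 0.3191]
 [0.5717 0.2975]
 [0.4033 0.2519]
 [0.3988 0.2716]] [0.48541499 0.28501724]
15.567715407696777 0.045323483045310406
17.123259153870208 0.045760010336126734
15.713648792496116 0.17548505382289448
15.147629708403274 0.17444300615087688
[[-0.972  0.236 -0.   ]
 [ 0.236  0.972 -0.001]
 [-0.    -0.001 -1.   ]]
scene px of grip top [443.43554598 339.50701485] [285.45995689 177.78156683]
scene px of grip top [443.8542388  340.25513114] [287.3440746  181.14809011]
```

View pics/s1.png

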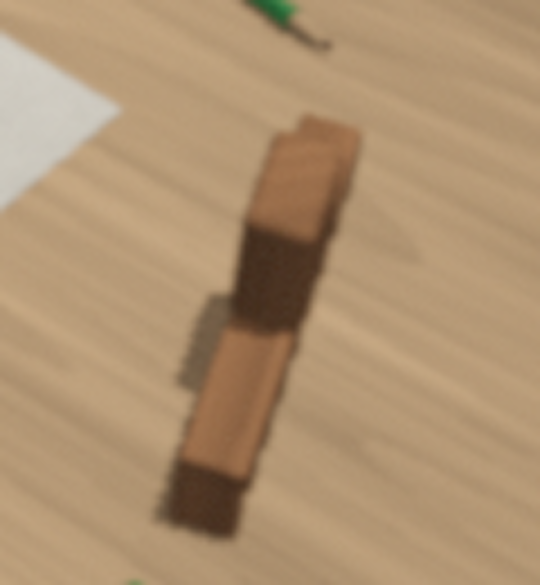

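```bash
python3 -m pendant '[[[-4,-2.8,0],[0,0,-4]],[[-9,-6.3,0],[0,0,-8]],[[-14,-9.8,1],[0,0,-12]],[[-19,-13.4,2],[0,0,-16]],[[-24,-16.9,3],[0,0,-20]],[[-29,-20.4,4],[0,0,-24]],[[-34,-23.9,6],[0,0,-28]],[[-38,-26.7,8],[0,0,-29.1]],[[-40.4,-28.4,10],[0,0,-29.1]],[[-40.4,-28.4,10],[0,0,-29.1]],[[-40.4,-28.4,10],[0,0,-29.1]]]' 0 40
python3 - <<'E'
from h import *
from scipy.spatial.transform import Rotation as R
im=vision.get_image('wrist');cv2.imwrite('pics/w1.png',im[:,:,::-1])
s=telemetry.state();q=s['tool_rot'];print(s['tool_pos'],R.from_quat([q[1],q[2],q[3],q[0]]).as_matrix().round(3))
c=vision.get_calibration('wrist')
def pr(X):
    p=c['mtx']@(c['view']@np.r_[X,1])[:3];return (p[:2]/p[2]).round()
x=np.array([.964,.267]);y=np.array([-.267,.964]);o=np.array([.485,.2845])
for i,j in((1,1),(1,-1),(-1,-1),(-1,1)):
    print(pr(np.r_[o+i*.025*x+j*.013*y,.088]),pr(np.r_[o+i*.09*x+j*.012*y,.036]))
E
```

```text
time_s: 1.68
tool_pos: [0.4844, 0.2856, 0.1316]
tool_rot: [-0.0, -0.135, 0.991, 0.0]
contact_force: [-1.0, 0.1, -0.2]
finger_gap: 0.0853
[0.48425263 0.28616937 0.13180285] [[-0.963 -0.268  0.   ]
 [-0.268  0.963  0.001]
 [-0.001  0.001 -1.   ]]
[334. 304.] [328. 340.]
[293. 304.] [299. 340.]
[291. 228.] [296. 110.]
[336. 228.] [332. 111.]
```

View pics/w1.png

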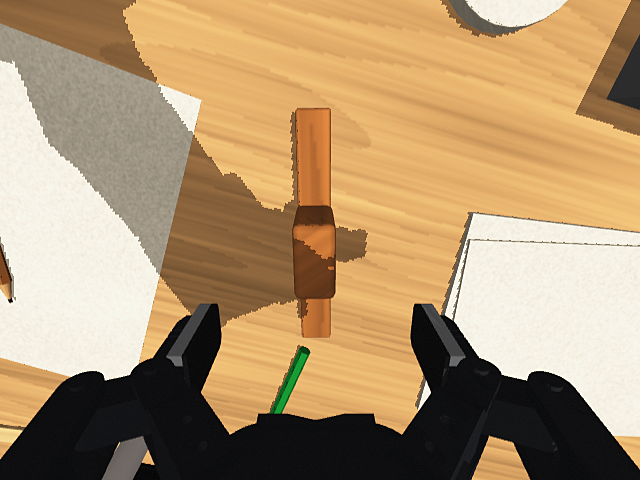

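The wrist view confirms the fit. The grip's top spans (293..335, 224..298), about 2 mm toward the base and about 1° more yaw than I estimated. I'll correct for that, descend and grip.

```bash
python3 -m pendant '[[[0.1,0,2],[0,0,-1]],[[0.2,0,5],[0,0,-1]],[[0.2,0,7.5],[0,0,-1]],[[0.2,0,8.5],[0,0,-1]],[[0.2,0,8.5],[0,0,-1]]]'
python3 -m pendant '[[[0,0,0],[0,0,0]],[[0,0,0],[0,0,0]],[[0,0,0],[0,0,0]],[[0,0,0],[0,0,0]],[[0,0,0],[0,0,0]],[[0,0,0],[0,0,0]],[[0,0,0],[0,0,0]],[[0,0,0],[0,0,0]]]' 255 50
```

```text
time_s: 2.35
tool_pos: [0.4824, 0.2851, 0.0464]
tool_rot: [-0.0, -0.144, 0.99, 0.0]
contact_force: [0.0, -0.2, 0.1]
finger_gap: 0.0854
time_s: 3.35
tool_pos: [0.4831, 0.2845, 0.0469]
tool_rot: [0.0, -0.143, 0.99, 0.0]
contact_force: [-1.2, -0.6, 5.7]
finger_gap: 0.0257
```

```bash
python3 -m pendant '[[[0,0,-1.5],[0,0,0]],[[0,0,-3],[0,0,0]],[[0,-3,-4],[0,0,3]],[[-0.1,-6,-4],[0,0,6]],[[-0.1,-10,-4],[0,0,9]],[[-0.2,-14,-4],[0,0,12]],[[-0.2,-17.5,-4],[0,0,15]],[[-0.3,-20,-4],[0,0,16.5]],[[-0.3,-20.9,-4],[0,0,16.5]],[[-0.3,-20.9,-4],[0,0,16.5]]]'
python3 - <<'E'
from h import *
for n in['top','scene','wrist']:
    im=vision.get_image(n);cv2.imwrite(f'pics/{n}2.png',im[:,:,::-1])
E
```

```text
time_s: 4.6
tool_pos: [0.545, 0.0849, 0.0868]
tool_rot: [0.0, 0.0, 1.0, 0.0]
contact_force: [-0.3, 1.1, -1.5]
finger_gap: 0.0255
```

View pics/scene2.png

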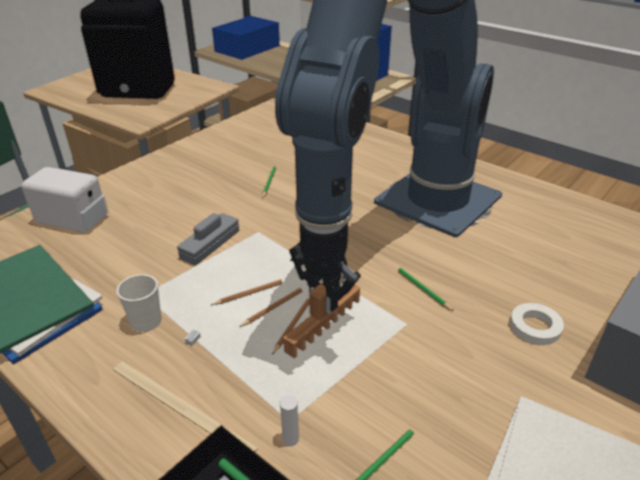

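View pics/wrist2.png

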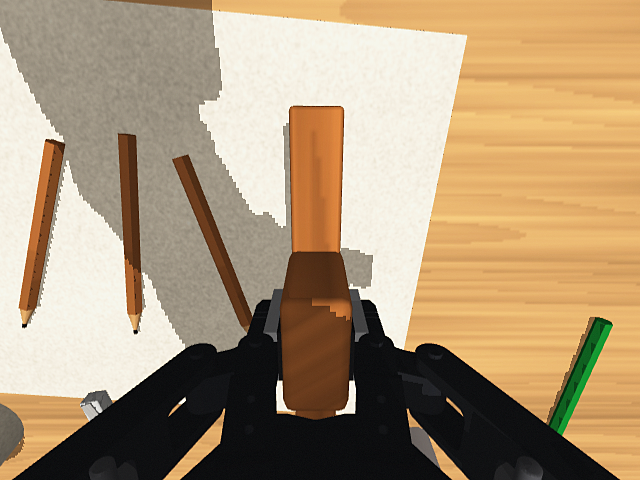

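The rake hangs level and centred in the jaws. Next I'll lower it to 2 mm above the desk and sweep.

```bash
python3 -m pendant '[[[0,0,2],[0,0,0]],[[0,0,3.5],[0,0,0]],[[0,0,3.8],[0,0,0]],[[0,-0.8,3.8],[0,0,0]],[[0,-1.6,3.8],[0,0,0]],[[0,-2.4,3.8],[0,0,0]],[[0,-3.2,3.8],[0,0,0]],[[0,-4,3.8],[0,0,0]],[[0,-4.8,3.8],[0,0,0]],[[0,-5.6,3.8],[0,0,0]],[[0,-6.4,3.8],[0,0,0]],[[0,-6.4,3.8],[0,0,0]]]'
python3 - <<'E'
from h import *
for n in['top','scene','wrist']:
    im=vision.get_image(n);cv2.imwrite(f'pics/{n}3.png',im[:,:,::-1])
E
```

```text
time_s: 6.25
tool_pos: [0.5449, 0.0198, 0.0483]
tool_rot: [-0.0, 0.001, 1.0, -0.0]
contact_force: [-0.4, 0.9, -2.4]
finger_gap: 0.0257
```

View pics/scene3.png

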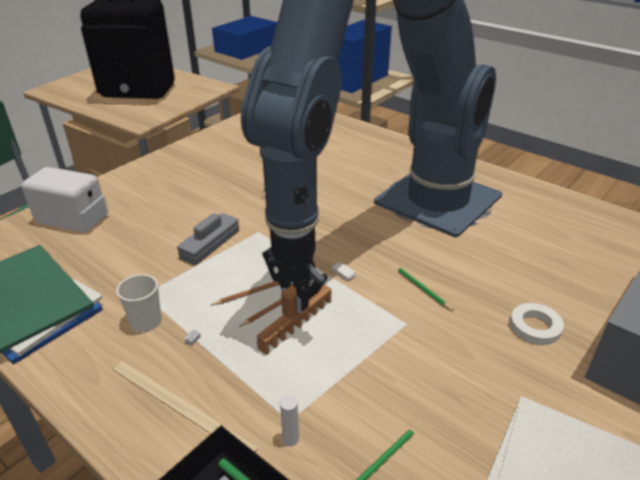

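View pics/wrist3.png

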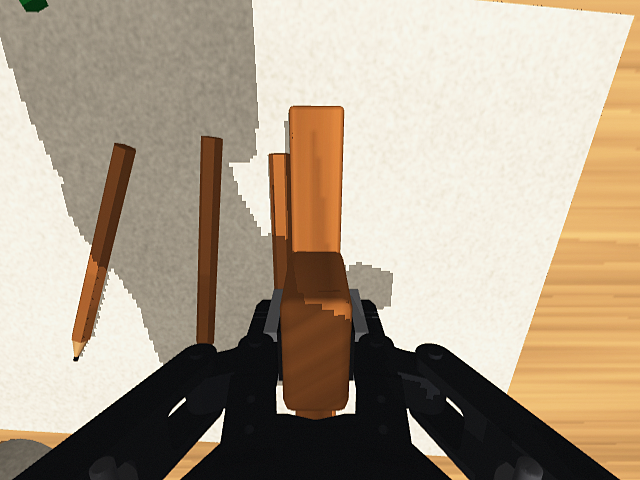

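The first pencil lies along the tines, with its end at (278,155). I'll continue the sweep.

```bash
python3 -m pendant '[[[0,-0.6,0],[0,0,0]],[[0,-1.2,0],[0,0,0]],[[0,-1.8,0],[0,0,0]],[[0,-2.4,0],[0,0,0]],[[0,-3,0],[0,0,0]],[[0,-3.6,0],[0,0,0]],[[0,-4.2,0],[0,0,0]],[[0,-4.8,0],[0,0,0]],[[0,-5.4,0],[0,0,0]],[[0,-6,0],[0,0,0]],[[0,-6.6,0],[0,0,0]],[[0,-7.2,0],[0,0,0]]]'
python3 - <<'E'
from h import *
for n in['scene','wrist']:
    im=vision.get_image(n);cv2.imwrite(f'pics/{n}4.png',im[:,:,::-1])
E
```

```text
time_s: 7.9
tool_pos: [0.5449, -0.0517, 0.0483]
tool_rot: [0.0, 0.0, 1.0, -0.0]
contact_force: [-0.6, 0.2, -2.2]
finger_gap: 0.0256
```

View pics/wrist4.png

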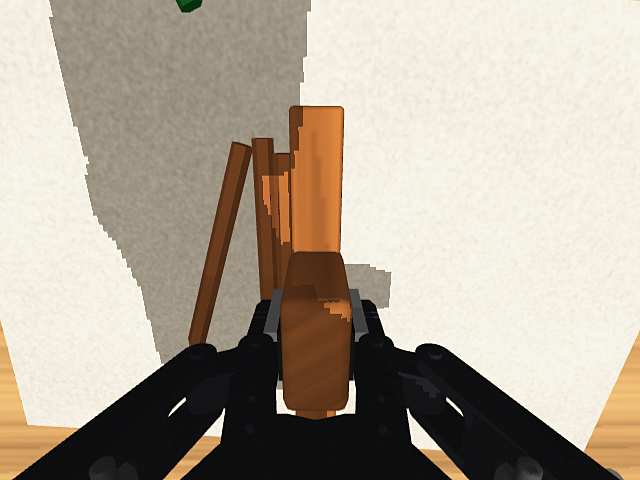

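Pencil 2 is nearly aligned, and pencil 3's lower end is about to be met at (240,145).

```bash
python3 -m pendant '[[[0,-0.5,0],[0,0,0]],[[0,-1,0],[0,0,0]],[[0,-1.5,0],[0,0,0]],[[0,-2,0],[0,0,0]],[[0,-2.5,0],[0,0,0]],[[0,-3,0],[0,0,0]],[[0,-3.5,0],[0,0,0]],[[0,-4,0],[0,0,0]],[[0,-4.5,0],[0,0,0]],[[0,-5,0],[0,0,0]],[[0,-5.5,0],[0,0,0]],[[0,-6,0],[0,0,0]]]'
python3 - <<'E'
from h import *
for n in['scene','wrist']:
    im=vision.get_image(n);cv2.imwrite(f'pics/{n}5.png',im[:,:,::-1])
E
```

```text
time_s: 9.5
tool_pos: [0.5449, -0.1116, 0.0483]
tool_rot: [-0.0, 0.0, 1.0, -0.0]
contact_force: [0.7, 0.7, -2.0]
finger_gap: 0.0254
```

View pics/wrist5.png

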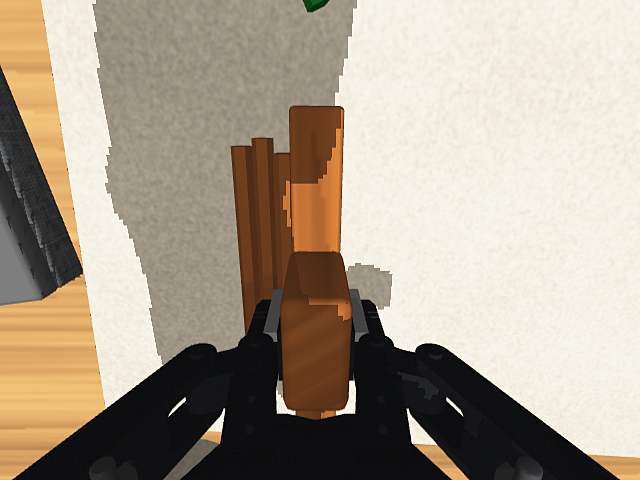

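View pics/scene5.png

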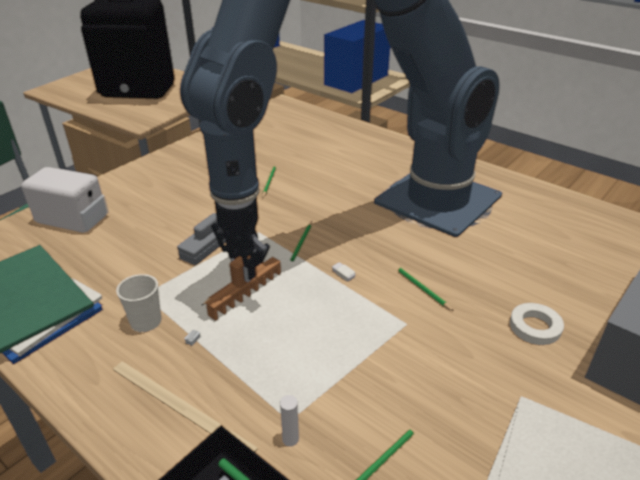

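All three are bundled along the tines. I'll back the rake off 10 cm and look.

```bash
python3 -m pendant '[[[0,0.4,0],[0,0,0]],[[0,1,0],[0,0,0]],[[0,2.5,0],[0,0,0]],[[0,5,0],[0,0,0]],[[0,7.5,0],[0,0,0]],[[0,9.5,0],[0,0,0]],[[0,11,0],[0,0,0]],[[0,11,0],[0,0,0]],[[0,11,0],[0,0,0]]]'
python3 - <<'E'
from h import *
for n in['top','wrist']:
    im=vision.get_image(n);cv2.imwrite(f'pics/{n}6.png',im[:,:,::-1])
for n in ['top','wrist']:
  for d in nets.silhouettes(n,'pencil1')[:9]:
    c,a,r=pca(d['mask'],n,.005);print(n,round(d['p'],2),np.round(d['rect']),c.round(4),round(a,1),np.round(r[0]),np.round(r[1]),round(r[2],1))
E
```

```text
time_s: 10.72
tool_pos: [0.5449, -0.002, 0.0483]
tool_rot: [-0.0, 0.0, 1.0, -0.0]
contact_force: [0.4, 0.6, -1.9]
finger_gap: 0.026
top 0.69 [453. 324. 498. 383.] [ 0.2029 -0.3759] 32.4 [ 204. -375.] [139.  13.] 32.6
top 0.64 [352. 258. 381. 319.] [ 0.3453 -0.1402] 24.2 [ 347. -140.] [141.  12.] 24.6
top 0.64 [164. 112. 176. 168.] [0.6751 0.3021] -6.1 [680. 302.] [ 12. 143.] 84.3
top 0.62 [366. 171. 369. 231.] [ 0.5408 -0.1405] -0.5 [ 543. -142.] [ 11. 144.] 89.5
top 0.59 [368. 171. 374. 231.] [ 0.5398 -0.1518] -0.4 [ 543. -153.] [ 11. 135.] 89.4
top 0.56 [359. 168. 366. 228.] [ 0.5492 -0.1293] -0.5 [ 550. -131.] [ 16. 135.] 89.6
top 0.39 [202. 294. 215. 302.] [0.3255 0.2027] 73.6 [326. 204.] [33. 12.] 76.2
wrist 0.81 [ 42. 136. 111. 375.] [ 0.5324 -0.1427] -0.3 [ 545. -143.] [ 14. 152.] 89.0
wrist 0.73 [ 24. 144.  97. 376.] [ 0.5372 -0.1542] -0.2 [ 549. -154.] [ 12. 150.] 89.8
wrist 0.65 [ 67. 152. 133. 382.] [ 0.5404 -0.1309] -0.3 [ 553. -131.] [ 14. 151.] 89.6
wrist 0.65 [65.  2. 94. 13.] [ 0.4097 -0.1127] -86.7 [ 410. -113.] [13.  5.] 89.9
```

View pics/wrist6.png

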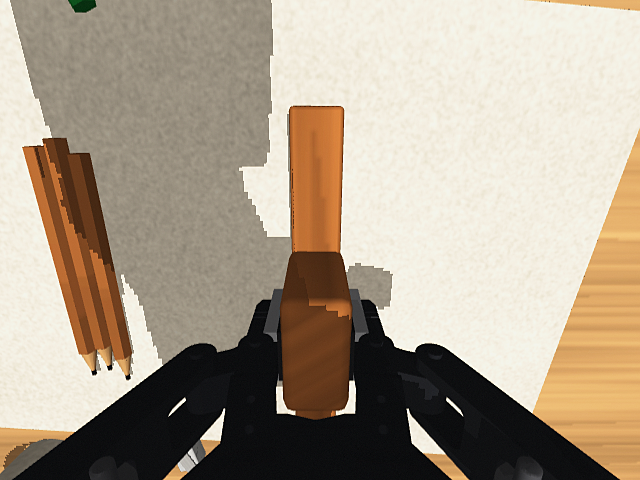

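View pics/top6.png

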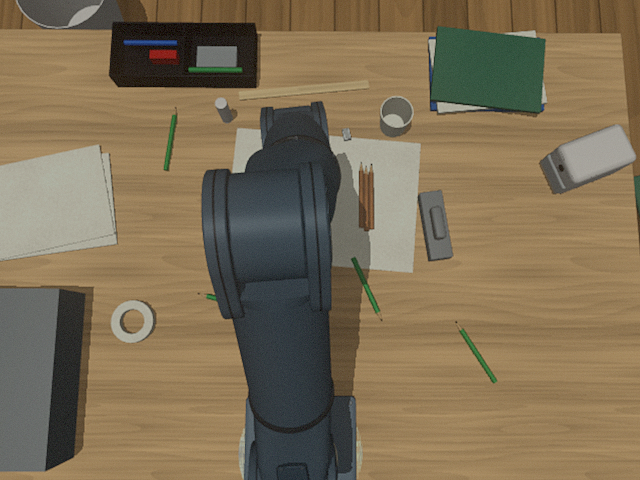

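The pencils lie parallel within about 0.3° at 11 mm spacing, at (366,200) in the top view. The rake is 130 mm away, so I'll set it down, release and rise.

```bash
python3 -m pendant '[[[0,0,0.1],[0,0,0]],[[0,0,0.2],[0,0,0]],[[0,0,0.2],[0,0,0]]]'
python3 -m pendant '[[[0,0,0],[0,0,0]],[[0,0,0],[0,0,0]],[[0,0,0],[0,0,0]],[[0,0,0],[0,0,0]],[[0,0,0],[0,0,0]],[[0,0,0],[0,0,0]],[[0,0,0],[0,0,0]],[[0,0,0],[0,0,0]]]' 0
python3 -m pendant '[[[0,0,-1.5],[0,0,0]],[[0,0,-4],[0,0,0]],[[0,0,-8],[0,0,0]],[[0,0,-12],[0,0,0]],[[0,5,-15],[0,0,0]],[[0,10,-17],[0,0,0]],[[0,16,-18],[0,0,0]],[[0,21,-18],[0,0,0]],[[0,25,-18],[0,0,0]],[[0,25,-18],[0,0,0]],[[0,25,-18],[0,0,0]]]'
python3 - <<'E'
from h import *
for n in['top','scene']:
    im=vision.get_image(n);cv2.imwrite(f'pics/{n}7.png',im[:,:,::-1])
n='top'
for l,z in(('pencil1',.005),('rake_grip',.03)):
  for d in nets.silhouettes(n,l)[:9]:
    c,a,r=pca(d['mask'],n,z);print(l,round(d['p'],2),np.round(d['rect']),c.round(4),round(a,1))
E
```

```text
time_s: 11.3
tool_pos: [0.5449, -0.0017, 0.0469]
tool_rot: [0.0, 0.0, 1.0, -0.0]
contact_force: [-2.5, -0.5, 6.8]
finger_gap: 0.0255
time_s: 12.3
tool_pos: [0.5449, -0.0013, 0.0463]
tool_rot: [-0.0, 0.0, 1.0, -0.0]
contact_force: [0.5, -0.9, -0.0]
finger_gap: 0.0855
time_s: 13.68
tool_pos: [0.545, 0.248, 0.2269]
tool_rot: [0.0, 0.0, 1.0, -0.0]
contact_force: [0.4, -1.2, -0.3]
finger_gap: 0.0852
pencil1 0.89 [353. 256. 380. 318.] [ 0.3452 -0.1402] 24.3
pencil1 0.82 [358. 167. 367. 230.] [ 0.5475 -0.1294] -0.5
pencil1 0.77 [363. 170. 370. 233.] [ 0.5379 -0.1405] -0.5
pencil1 0.64 [166. 108. 176. 143.] [0.7082 0.2987] -5.8
pencil1 0.62 [454. 324. 498. 383.] [ 0.203  -0.3762] 32.2
pencil1 0.58 [366. 171. 375. 228.] [ 0.5335 -0.1515] -0.7
pencil1 0.58 [211. 295. 265. 316.] [0.3102 0.1434] 74.7
rake_grip 0.8 [298. 155. 312. 236.] [ 0.5439 -0.001 ] -0.5
```

View pics/scene7.png

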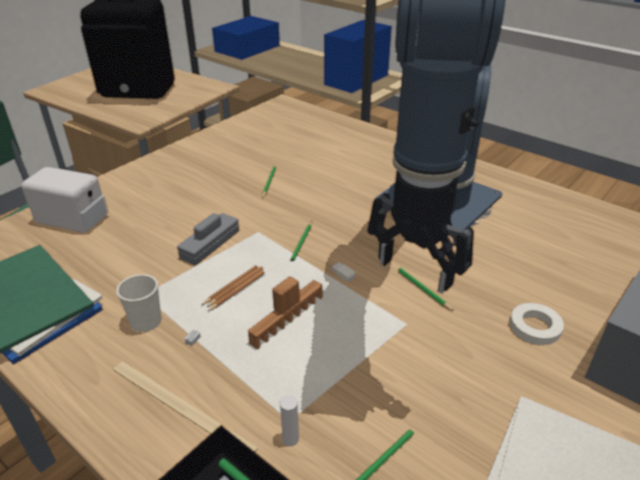

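View pics/top7.png

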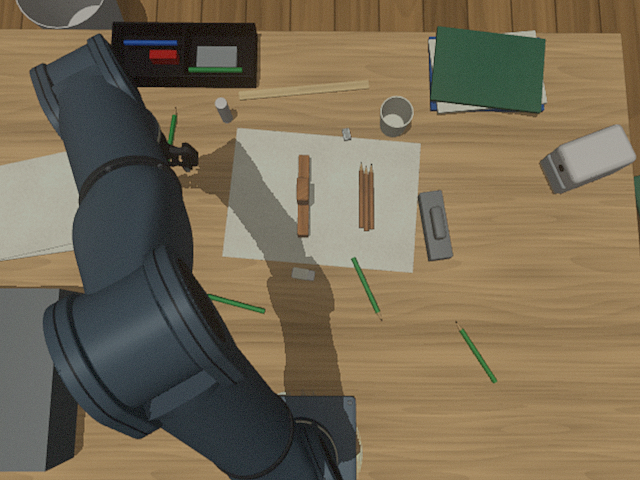

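The rake stands upright at (304,196) in the top view, and the pencils lie flat side by side at (366,198). The arm is clear of everything.

```bash
python3 -c "
from rig import ctrl
print(ctrl.hand_in())"
```

```text
the job is handed in; nothing more can be done
None
```

I took the rake by its grip, swept the three brown pencils together with the tines in one pass, and stood the rake back on its tines. The job went in at about 14 s of the 45 s allowed; handing in gives no verdict.

- **Pencils:** in the last top picture they lie parallel within about 0.2°, with roughly 11 mm between neighbouring rows. The outer two centres are about 26 mm apart, against a limit of 60 mm.
- **Rake:** it stands upright about 13 cm from the nearest pencil centre, judged by eye from the scene and top pictures. I did not measure its tilt or height.
- **Arm and look-alikes:** the arm ended clear of everything, and the green pencils and the wiper do not appear to have moved.
- **Disagreements:** no check failed. The wrist view put the rake about 2 mm and 1° off my first estimate, and I corrected that before gripping.

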